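Couple the keyed shaft to the pulley hub

TASK

Lower the open yellow guard of the blue belt-drive housing until it is fully closed. Then take the red-handled keyed shaft out of its wooden holder, put it through the round opening in the guard into the steel pulley hub and turn it until its keys slip into the keyways, then keep pushing until the shaft's collar sits flush on the hub, its spring plunger pressed down. Finish while still holding the shaft pressed fully home (the spring lifts it out again if you let go), with the guard closed and the other things on the table left where they are.

Things in the scene. Friction and masses are not known exactly. Their poses are not given: they have to be found in the camera images.
- housing: blue open-topped housing, fixed to the table, 150 (x) x 140 (y) x 80 mm high. Origin: centre of its underside; z up. The guard's hinge lies along its y on the +x upper rim.
- guard (a joint): angle of the yellow guard in rad: 0 closed (flat on the housing), positive open (it swings up about the hinge, standing up at 1.57); starts between 0.85 and 1.25. It is a plate 156 x 144 x 6 mm with a round opening of 56 mm over the hub. A stiff hinge (about 0.16 Nm friction) lets it stay where it is left; 2 to 3 N near its free edge moves it. It can be pushed shut from its outer side, which faces up when it is closed.
- guard_hinge (a point): hinge line of the guard, middle, at the top of the housing's +x wall (75 mm from the housing's centre, 80 mm above the table); axes as the housing's
- guard_edge (a point): point on the guard's outer face (the upper one when closed), mid-width, 3 mm from the free edge and 150 mm from the hinge line; on the closed guard it is 86 mm above the table. Its x and y lie in the guard's plane (x towards the hinge), its z is the outward normal. A black lip, 60 mm long, is on the free edge.
- hub_top (a point): centre of the mouth of the steel hub's bore, on the hub's flat upper face, 75 mm above the table (11 mm below the upper face of the closed guard); hub 52 mm in diameter at the housing's centre. z up along the bore, x along the two opposite keyways. Bore 20 to 22 mm wide; keyways 9 mm wide and 33 mm across from end to end, open at the top and running the full depth.
- hub (a joint): angle of the hub, rad: 0 with the keyways along the housing's x, positive anticlockwise from above; starts between -0.55 and 0.55. A brake (0.7 Nm) keeps it still while the shaft is turned on its face.
- plunger (a joint): travel of the spring plunger in the bottom of the bore, m: 0 up (its top 38 mm below the hub's face), 0.007 when the shaft is home. Spring 3 N at 0, 10 N at 0.007; it pushes the shaft out about 7 mm when that is let go.
- holder: wooden block 80 x 80 x 55 mm high, fixed to the table, with a 33 mm round through hole in which the shaft stands. Origin: centre of its underside.
- shaft: loose keyed shaft, about 0.18 kg, 108 mm long, standing upright. Origin: centre of its lower tip; z up along the shaft, x along the two opposite keys and along the handle (half a turn makes no difference). From the tip: 18 mm round shaft with a 3 mm chamfer; brass keys 6 mm wide and 28 mm across both, from 12 to 45 mm above the tip; dark collar of 34 mm diameter from 45 to 51 mm; 16 mm stem; red flat handle 60 (x) x 14 (y) x 28 (z) mm from 80 to 108 mm.
- shaft_collar (a point): on the shaft's axis at the underside of its collar, 45 mm above the tip; meets point hub_top when the shaft is home; axes as the shaft's
- shaft_grip (a point): centre of the red handle, 94 mm above the shaft's tip; axes as the shaft's
- spring_clamp: bystander: red spring clamp lying flat, 66 mm long, 14 mm high
- glue_block: bystander: small wooden block, 32 x 36 x 10 mm, lying on the table
There are look-alikes about, which are no part of the job. Leave any turquoise look-alike of the shaft alone.

How it is judged (in metres and radians):
On the way, in this order (a step that is already met when the one before it is completed fails the run):
1. the guard is closed while the shaft is still away from the housing (value of joint guard below 0.05 rad and horizontal distance between shaft_collar and hub_top above 0.12 m), for 0.2 s.
2. the keys have slipped into the keyways (z of shaft_collar in the frame of hub_top below 0.025 m and horizontal distance between shaft_collar and hub_top below 0.005 m and angle between the x axis of shaft_collar and the x axis of hub_top, either way round below 0.25 rad), for 0.05 s.
At the end, for the whole second after the job is handed in: The guard is closed (within 0.05 rad), the shaft is upright (0.1 rad) in the hub with its keys in the keyways, its collar within 2 mm of the hub's face and 4 mm of its axis, the plunger pressed at least 5 mm, and the robot still holds the shaft there, at rest (value of joint guard below 0.05 rad and z of shaft_collar in the frame of hub_top below 0.002 m and horizontal distance between shaft_collar and hub_top below 0.004 m and angle between the x axis of shaft_collar and the x axis of hub_top, either way round below 0.25 rad and angle between shaft's own z axis and vertical below 0.1 rad and value of joint plunger above 0.005 m and contact force between the fingers and shaft above 1.5 N and linear speed of shaft below 0.02 m/s); the arm keeps its last pose, push and grip.
It fails at once if a bystander is moved more than 30 mm (distance of any of spring_clamp, glue_block from where it was at the start of the episode above 0.03 m).
It also fails if it takes over 69 s, if anything falls off the work surface, if the arm or the gripper's body presses on something with over 40 N, if the wrist force passes 120 N, or if a joint passes its speed limit or range.

ROBOT

A 6-joint arm with a two-finger parallel gripper is mounted at the origin on the work surface; the furniture and walls round the work are solid. World frame = base frame: x ahead of the robot, y to its left, z up, the work surface at z = 0. Lengths are in m, angles in degrees, forces in N, time in s.
With the tool pointing down it reaches from about 0.35 to 0.975 m from the base axis. Payload 4.9 kg.
Tool frame: the origin (TCP) lies at the very end of the fingers, on their centre line; the grasp point (between the pads) lies 19 mm behind it; z points along the fingers, y is the line along which they close (so a half turn about z gives the same grasp; the last joint's range is limited). The gripper opens to 85 mm and grips with 20 to 120 N. Pads are 22 mm wide; open, the fingers measure 114 mm over their backs; the gripper's body (76 mm by 85 mm) begins 54 mm behind the grasp point. The pads swing forward as they close: fully open they stand 13 mm farther back than shut.
Start: joints at [-75.057, 3.019, 92.412, -0, 84.569, -6.818], TCP at [0.232, -0.58, 0.231] pointing down, gripper open.
Joint ranges: [-172.51, 172.51], [-57.92, 126.97], [3.15, 148.05], [-58.71, 238.71], [5.1, 150.11], [-179.66, 179.66]. Speed limits (degrees/s): [147.25, 147.25, 180, 180, 180, 180].

INTERFACE

Orientations are given as [roll, pitch, yaw] about the fixed x, y, z axes, in that order (R = Rz(yaw) Ry(pitch) Rx(roll)).
In Python, from station import status, vision, ticket gives the robot as it stands.
- The arm moves only by the tool apply_moves, never from a script. Its argument "series" is a list of rows, each an object with "grip": the opening, from -1 (shut) to 1 (fully open); "linear": the shift along the world's x, y, z in units of 0.5 m (1.0 is 0.5 m), a list of three; "spin": the turn about the world's z in units of pi rad (1.0 is pi rad). A call has 1 to 8 rows; each row is the pose to reach, as a shift and turn from the pose commanded when the call began, turning the shorter way round; what a row does not reach only later rows make up. A row lasts 1/8 s, in which the tool goes at most 62.5 mm and 10.7 degrees, less where a joint would pass 70% of its speed; a pose out of reach is approached as far as the arm can. A call with a number of a shift or a turn outside -1 to 1 is refused whole. A call with a gripper value outside its range is refused whole. The fingers move at their own pace and stop on an object; the grip force is fixed at half the most. Time passes only in rows, so rows that repeat a pose let the fingers close. It gives the time, the measured TCP pose, the force, the opening and the grip force at its end, in the units of the state.
- status.get_obs(): the state, without advancing time (a new reading comes with each control period).
- vision.grab_frame(name): name is "scene" or "side" or "wrist"; returns the picture (400x640x3 uint8, red, green, blue); there is no depth.
- vision.get_calibration(name): a dict with "fx", "fy", "cx", "cy" (pixels), "origin" and "attitude" of the camera in the world; the wrist camera has in their place "mount" (4x4, takes a point from camera to tool coordinates, whose origin is the TCP and whose axes are the flange's). Camera axes: x right, y down, z forward; pixel columns grow to the right and rows downward; lengths in m; the calibration is good to about 2 mm. A picture is of the moment at which its call begins: read the wrist's pose just before it. get_calibration takes no time and is no camera call.
- ticket.close_job(): hands the job in; it is judged then, once.
The state is a dict: "time_s": time; "joint_positions": joint angles; "joint_vel": joint speeds; "tau": joint torques, N m; "eef_pos": TCP position; "orientation": TCP orientation; "contact_force": force on the tool from outside, world axes, zero at the start; "ft_torque": the same for the moment, N m; "grip_width": finger opening in m; "grasp_force": force on a finger pad.
Only numpy, scipy, OpenCV 4.12 (cv2) and the standard library are available. Lean on these libraries where they do the work, as an engineer would, in place of code of your own. Each camera call takes 0.05 s, during which the arm holds its last target. There are 200 camera calls.

## Working session

There is one attempt and no reset: what is moved stays moved. The work goes in short steps, Python scripts to look and compute and a tool call to move; the robot and the scene stay as the last step left them, time stands still between calls to the robot, and variables do not carry over. Pictures are saved under pics/ and viewed, at most 10 in all, crops included, and the job is handed in when it is done.

Besides the shell and the picture viewer there is one more tool, called after "Call:" by a JSON object that holds its "op" and its "data". apply_moves: Moves the arm, as the interface text tells. Its arguments: {"type":"object","properties":{"series":{"type":"array"}},"required":["series"]}

```bash
mkdir -p pics
cat > h.py <<'E'
import numpy as np, cv2
from scipy.spatial.transform import Rotation as R
from station import status, vision, ticket
def cam(n):
    c=vision.get_calibration(n)
    return c
def K(c): return np.array([[c['fx'],0,c['cx']],[0,c['fy'],c['cy']],[0,0,1]])
def pose(n,o=None):
    c=cam(n)
    if 'mount' in c:
        o=o or status.get_obs(); M=np.array(c['mount']); T=np.eye(4)
        T[:3,:3]=R.from_euler('xyz',o['orientation'],degrees=True).as_matrix(); T[:3,3]=o['eef_pos']
        T=T@M; return K(c),T[:3,:3],T[:3,3]
    a=np.array(c['attitude'],float)
    Rm=a if a.shape==(3,3) else R.from_euler('xyz',a,degrees=True).as_matrix()
    return K(c),Rm,np.array(c['origin'])
def onz(n,uv,z,P=None):
    k,Rm,o=P or pose(n); d=Rm@np.linalg.inv(k)@np.array([uv[0],uv[1],1.]); return o+d*(z-o[2])/d[2]
def proj(n,p,P=None):
    k,Rm,o=P or pose(n); q=k@(Rm.T@(np.array(p)-o)); return q[:2]/q[2]
def snap(n,f):
    o=status.get_obs(); im=cv2.cvtColor(vision.grab_frame(n),cv2.COLOR_RGB2BGR); cv2.imwrite('pics/'+f,im); return im,o
E
python3 - <<'E'
from h import *
for n in('scene','side','wrist'): print(n,cam(n))
a,_=snap('scene','a.png');b,_=snap('side','b.png')
print(status.get_obs())
E
```

```text
scene {'fx': 470.9977186728238, 'fy': 470.9977186728238, 'cx': 322.9760493149435, 'cy': 210.44318608279033, 'origin': array([-0.35528538, -0.89742022,  0.695148  ]), 'attitude': array([-116.96992125,   -0.25421789,  -45.6526142 ])}
side {'fx': 411.54438418704615, 'fy': 411.54438418704615, 'cx': 322.43390421955655, 'cy': 198.7835289129598, 'origin': array([0.39444162, 0.8916638 , 0.77586988]), 'attitude': array([-125.91796763,    0.93551231, -175.93628311])}
wrist {'fx': 323.8086830391273, 'fy': 323.8086830391273, 'cx': 322.10215839880146, 'cy': 203.62221203199152, 'mount': array([[ 6.41710132e-05, -9.64537854e-01, -2.63944548e-01,
         6.65124146e-02],
       [ 9.99999907e-01, -5.07544645e-05,  4.28596122e-04,
         8.58352809e-04],
       [-4.26793547e-04, -2.63944551e-01,  9.64537761e-01,
        -1.42239947e-01],
       [ 0.00000000e+00,  0.00000000e+00,  0.00000000e+00,
         1.00000000e+00]])}
{'time_s': 0.1, 'joint_positions': array([-7.50573081e+01,  3.05341478e+00,  9.24846509e+01,  1.06083872e-03,
        8.45667691e+01, -6.81793397e+00]), 'joint_vel': array([ 0.0483787 , -0.11381068, -0.17346237,  0.01203464, -0.08330422,
        0.03025111]), 'tau': array([ 2.61885743e-04, -3.94906497e+01, -3.71363068e+01, -1.18144939e-06,
        3.96454110e-03, -4.11947980e-06]), 'eef_pos': array([ 0.23156949, -0.57991862,  0.23018216]), 'orientation': array([-1.79896032e+02, -1.34938503e-02,  2.17605122e+01]), 'contact_force': array([-0.24737893,  0.19348145, -0.30443239]), 'ft_torque': array([0.03215205, 0.01022188, 0.03920412]), 'grasp_force': 0.0, 'grip_width': 0.08543862699060262}
```

View pics/a.png

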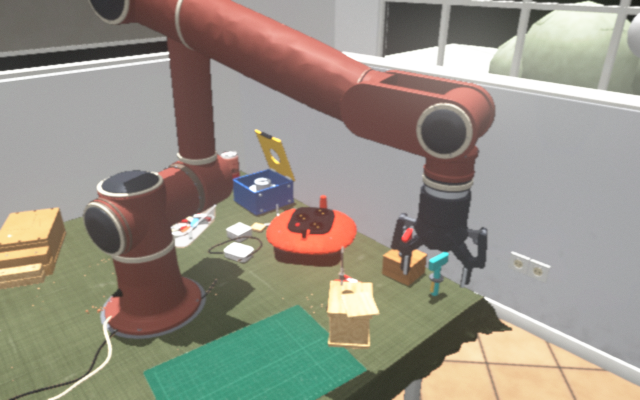

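View pics/b.png

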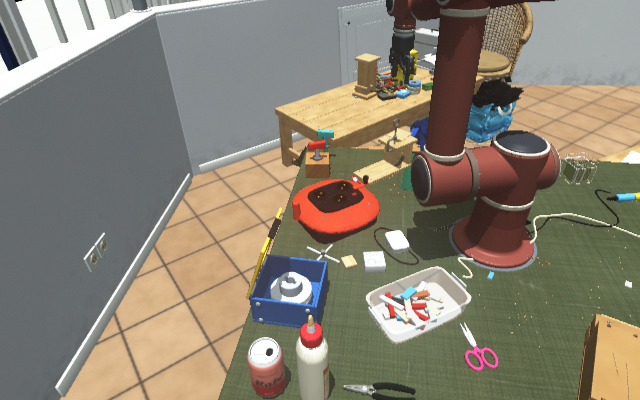

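The scene view shows the housing at (263,190) with its guard up, and the holder with the red handle at (405,262). In the side view they are at (290,290) and (317,165). The turquoise look-alike is next to the holder. I'll enlarge these regions.

Run:
```python
from h import *
a=cv2.imread('pics/a.png');b=cv2.imread('pics/b.png')
def c(i,x,y,w=100,h=75): return cv2.resize(i[y:y+h,x:x+w],(400,300),interpolation=cv2.INTER_CUBIC)
m=np.vstack([np.hstack([c(a,220,135,),c(a,370,220)]),np.hstack([c(b,240,200,133,100),c(b,280,120)])])
cv2.imwrite('pics/m1.png',m)
```

```text
(no output)
```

View pics/m1.png

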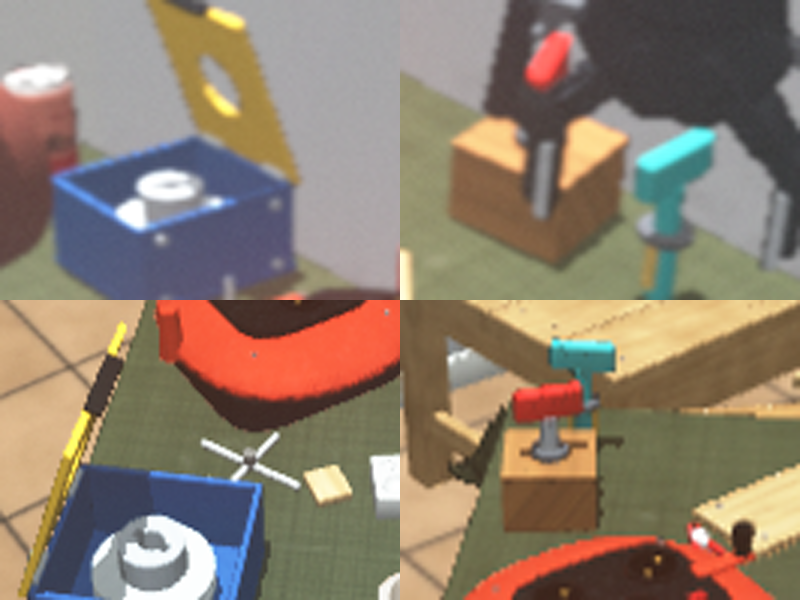

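Run:
```python
from h import *
for u in [(268.3,255.3),(327.3,261.7),(250.7,299)]: print('side',onz('side',u,.08))
for u in [(260.8,194.5),(234.3,180.8),(294.3,180.8),(269.3,169.5)]: print('scene',onz('scene',u,.08))
print('hub',onz('scene',(220+170/4,135+185/4),.075),onz('side',(240+152/3,200+240/3),.075))
print('handle',onz('side',(317,145),.104),onz('scene',(407,235),.104))
for u in [(518,392),(578,385)]: print(onz('side',(280+(u[0]-400)/4,120+(u[1]-300)/4),.118))
print('holdertop',[onz('side',(280+(u[0]-400)/4,120+(u[1]-300)/4),.055)[:2] for u in [(502,475),(597,472)]],[onz('scene',(370+(u[0]-400)/4,220+u[1]/4),.055)[:2] for u in [(452,142),(557,195),(628,135)]])
```

```text
side [0.58875407 0.17405087 0.08      ]
side [0.44420611 0.18811065 0.08      ]
side [0.60285521 0.31058446 0.08      ]
scene [0.45346531 0.15715946 0.08      ]
scene [0.45930245 0.30165809 0.08      ]
scene [0.59819296 0.16245553 0.08      ]
scene [0.60373086 0.29652131 0.08      ]
hub [0.52931184 0.24258185 0.075     ] [0.52456204 0.24636485 0.075     ]
handle [ 0.51164681 -0.34271067  0.104     ] [ 0.52893973 -0.33219996  0.104     ]
[ 0.53552083 -0.32988158  0.118     ]
[ 0.48602353 -0.34428238  0.118     ]
holdertop [array([ 0.54839153, -0.29938961]), array([ 0.46827813, -0.30781901])] [array([ 0.47380837, -0.30293771]), array([ 0.47126069, -0.3846925 ]), array([ 0.55922783, -0.3773814 ])]
```

Run:
```python
from h import *
y=np.radians(-3); ex=np.array([np.cos(y),np.sin(y),0]); C=np.array([.527,.241,0])
for t in np.arange(.8,1.4,.1):
    h=C+.075*ex+[0,0,.08]; n=.006
    def pt(r): return h-ex*r*np.cos(t)+np.array([0,0,r*np.sin(t)])
    print(round(t,2),proj('scene',pt(.153)),proj('scene',pt(.075)),proj('side',pt(.153)))
print('hinge',h)
```

```text
0.8 [252.11234373 150.73301206] [266.94654495 163.18940214] [301.16825795 241.78428546]
0.9 [254.92287496 146.86256756] [268.26200872 161.35297004] [295.58129303 237.82666152]
1.0 [257.99315618 143.30163794] [269.69828741 159.65387592] [289.5254184 234.2279412]
1.1 [261.28402241 140.09136689] [271.23915284 158.11038771] [283.07259382 231.03941649]
1.2 [264.75375615 137.2672757 ] [272.86724108 156.73876949] [276.30274388 228.30693355]
1.3 [268.35892046 134.85878004] [274.56431122 155.55308602] [269.30225531 226.06971095]
hinge [0.60189722 0.2370748  0.08      ]
```

Call:
{"op": "apply_moves", "data": {"series": [{"grip": -1, "linear": [0, 0, 0.34], "spin": 0}, {"grip": -1, "linear": [0, 0, 0.34], "spin": 0}, {"grip": -1, "linear": [0, 0, 0.34], "spin": 0}, {"grip": -1, "linear": [0.42, 0.82, 0.34], "spin": 0}, {"grip": -1, "linear": [0.42, 0.82, 0.34], "spin": 0}, {"grip": -1, "linear": [0.42, 0.82, 0.34], "spin": 0}, {"grip": -1, "linear": [0.42, 0.82, 0.34], "spin": 0}, {"grip": -1, "linear": [0.42, 0.82, 0.34], "spin": 0}]}}

```text
time_s: 1.1
eef_pos: [0.3746, -0.3003, 0.4008]
orientation: [-180.0, -0.0, 21.7]
contact_force: [1.4, -0.1, -0.1]
grip_width: -0.0002
grasp_force: 0.0
```

Call:
{"op": "apply_moves", "data": {"series": [{"grip": -1, "linear": [0.54, 1.0, 0], "spin": 0}, {"grip": -1, "linear": [0.54, 1.0, 0], "spin": 0}, {"grip": -1, "linear": [0.54, 1.0, 0], "spin": 0}, {"grip": -1, "linear": [0.54, 1.0, 0], "spin": 0}, {"grip": -1, "linear": [0.54, 1.0, 0], "spin": 0}, {"grip": -1, "linear": [0.54, 1.0, 0], "spin": 0}, {"grip": -1, "linear": [0.54, 1.0, 0], "spin": 0}, {"grip": -1, "linear": [0.54, 1.0, 0], "spin": 0}]}}

```text
time_s: 2.1
eef_pos: [0.6123, 0.1397, 0.4007]
orientation: [180.0, 0.0, 21.8]
contact_force: [1.1, 0.4, -0.5]
grip_width: -0.0002
grasp_force: 0.0
```

Call:
{"op": "apply_moves", "data": {"series": [{"grip": -1, "linear": [0.05, 0.2, 0], "spin": 0}, {"grip": -1, "linear": [0.05, 0.2, 0], "spin": 0}, {"grip": -1, "linear": [0.05, 0.2, -0.12], "spin": 0}, {"grip": -1, "linear": [0.05, 0.2, -0.24], "spin": 0}, {"grip": -1, "linear": [0.05, 0.2, -0.37], "spin": 0}, {"grip": -1, "linear": [0.05, 0.2, -0.37], "spin": 0}]}}

```text
time_s: 2.85
eef_pos: [0.6326, 0.2366, 0.208]
orientation: [-179.9, 0.8, 21.8]
contact_force: [-0.3, -0.0, -0.8]
grip_width: -0.0001
grasp_force: 0.0
```

Run:
```python
from h import *
a,_=snap('scene','c.png');b,_=snap('side','d.png')
def c(i,x,y,w=100,h=75): return cv2.resize(i[y:y+h,x:x+w],(400,300),interpolation=cv2.INTER_CUBIC)
cv2.imwrite('pics/m2.png',np.hstack([c(a,220,110,133,100),c(b,230,190,133,100)]))
```

```text
(no output)
```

View pics/m2.png

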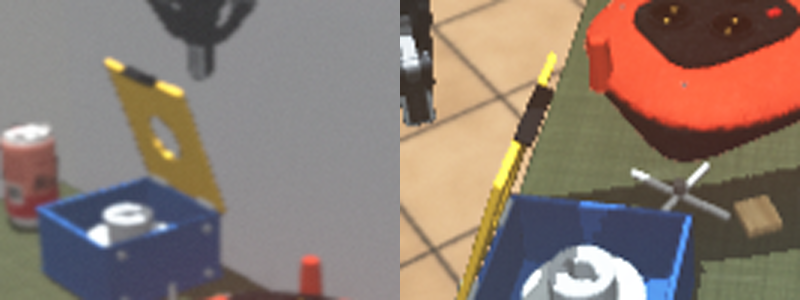

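Call:
{"op": "apply_moves", "data": {"series": [{"grip": -1, "linear": [-0.08, 0, -0.01], "spin": 0}, {"grip": -1, "linear": [-0.136, 0, -0.016], "spin": 0}, {"grip": -1, "linear": [-0.165, 0, -0.025], "spin": 0}, {"grip": -1, "linear": [-0.19, 0, -0.037], "spin": 0}, {"grip": -1, "linear": [-0.215, 0, -0.053], "spin": 0}, {"grip": -1, "linear": [-0.238, 0, -0.07], "spin": 0}, {"grip": -1, "linear": [-0.262, 0, -0.09], "spin": 0}, {"grip": -1, "linear": [-0.286, 0, -0.11], "spin": 0}]}}

```text
time_s: 3.95
eef_pos: [0.4927, 0.2375, 0.1601]
orientation: [180.0, 0.1, 21.8]
contact_force: [1.0, 0.2, 0.1]
grip_width: -0.0001
grasp_force: 0.3
```

Call:
{"op": "apply_moves", "data": {"series": [{"grip": -1, "linear": [-0.014, 0, -0.022], "spin": 0}, {"grip": -1, "linear": [-0.028, 0, -0.045], "spin": 0}, {"grip": -1, "linear": [-0.04, 0, -0.07], "spin": 0}, {"grip": -1, "linear": [-0.048, 0, -0.095], "spin": 0}, {"grip": -1, "linear": [-0.052, 0, -0.12], "spin": 0}, {"grip": -1, "linear": [-0.054, 0, -0.14], "spin": 0}, {"grip": -1, "linear": [-0.054, 0, -0.14], "spin": 0}]}}

```text
time_s: 4.82
eef_pos: [0.466, 0.2373, 0.09]
orientation: [-180.0, 0.1, 21.8]
contact_force: [0.1, 0.5, 1.0]
grip_width: 0.0
grasp_force: 0.0
```

Run:
```python
from h import *
print({k:np.round(v,3) for k,v in status.get_obs().items() if k in('eef_pos','contact_force')})
a,_=snap('scene','e.png');b,_=snap('side','f.png')
def c(i,x,y,w=100,h=75): return cv2.resize(i[y:y+h,x:x+w],(400,300),interpolation=cv2.INTER_CUBIC)
cv2.imwrite('pics/m3.png',np.hstack([c(a,220,110,133,100),c(b,230,210,133,100)]))
```

```text
{'eef_pos': array([0.466, 0.237, 0.09 ]), 'contact_force': array([0.053, 0.534, 1.03 ])}
```

View pics/m3.png

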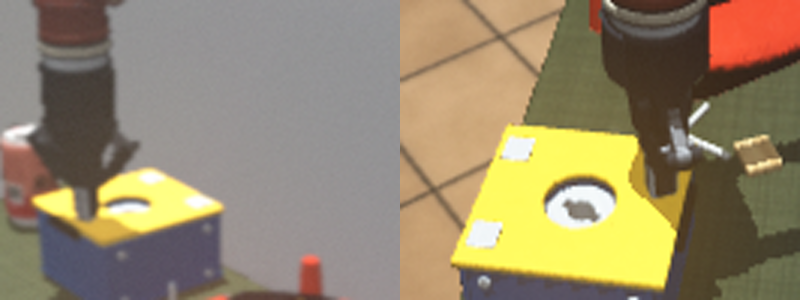

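The guard is almost closed, with the opening at side crop (580,205). I'll press it the last few millimetres, then rise and look down at the hub with the wrist camera.

Call:
{"op": "apply_moves", "data": {"series": [{"grip": -1, "linear": [0, 0, -0.006], "spin": 0}, {"grip": -1, "linear": [0, 0, -0.012], "spin": 0}, {"grip": -1, "linear": [0, 0, -0.016], "spin": 0}, {"grip": -1, "linear": [0, 0, -0.016], "spin": 0}]}}

```text
time_s: 5.42
eef_pos: [0.4673, 0.2378, 0.0858]
orientation: [180.0, -0.0, 21.8]
contact_force: [-6.5, -2.1, 12.3]
grip_width: 0.0
grasp_force: 6.4
```

Call:
{"op": "apply_moves", "data": {"series": [{"grip": -1, "linear": [0, 0, 0.1], "spin": 0}, {"grip": -1, "linear": [0.12, 0, 0.26], "spin": 0}, {"grip": 1, "linear": [0.12, 0, 0.26], "spin": 0}, {"grip": 1, "linear": [0.12, 0, 0.26], "spin": 0}, {"grip": 1, "linear": [0.12, 0, 0.26], "spin": 0}, {"grip": 1, "linear": [0.12, 0, 0.26], "spin": 0}]}}

```text
time_s: 6.18
eef_pos: [0.5251, 0.2374, 0.211]
orientation: [-180.0, 0.2, 21.8]
contact_force: [-0.0, 0.7, -0.3]
grip_width: 0.0726
grasp_force: 0.0
```

Run:
```python
from h import *
a,o=snap('wrist','w1.png'); print(o['eef_pos'],o['orientation'])
p=proj('wrist',[.527,.241,.075],pose('wrist',o)); print(p)
x,y=int(p[0])-80,int(p[1])-60; x=max(x,0);y=max(min(y,280),0); print(x,y)
cv2.imwrite('pics/w1c.png',cv2.resize(a[y:y+120,x:x+160],(800,600),interpolation=cv2.INTER_CUBIC))
```

```text
[0.52511162 0.23741493 0.21098415] [-179.97710046    0.21957967   21.77867646]
[318.0627177  189.12847893]
238 129
```

View pics/w1c.png

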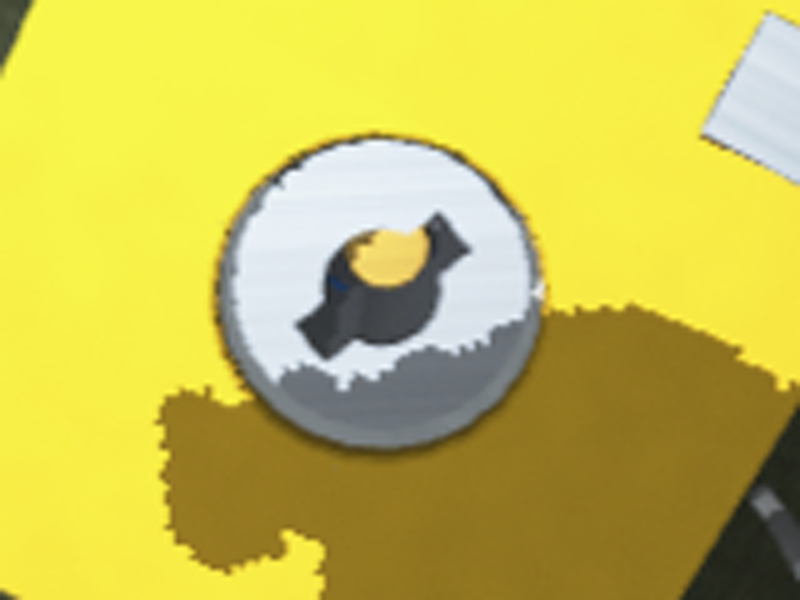

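Run:
```python
from h import *
o={'eef_pos':[0.52511162,0.23741493,0.21098415],'orientation':[-179.97710046,.21957967,21.77867646]}
P=pose('wrist',o); f=lambda u,z=.075:onz('wrist',(238+u[0]/5-.4,129+u[1]/5-.4),z,P)
a,b=f((455,230)),f((312,343)); print(a,b,(a+b)/2,f((383,286)),'ang',np.degrees(np.arctan2(*(a-b)[1::-1])),np.linalg.norm(a-b))
a,b=f((438,212)),f((297,324)); print(np.degrees(np.arctan2(*(a-b)[1::-1])))
a,b=f((470,248)),f((327,360)); print(np.degrees(np.arctan2(*(a-b)[1::-1])))
print('opening',f((380,292),.083))
```

```text
[0.5424373  0.23725818 0.075     ] [0.51424417 0.25316391 0.075     ] [0.52834074 0.24521105 0.075     ] [0.52852628 0.24524936 0.075     ] ang -29.430393678825254 0.032370428776550476
-29.432172935885976
-29.539852997923397
opening [0.52906571 0.24580883 0.083     ]
```

Keyways measured: centre (0.5285, 0.2452), line at −29.5°. Now over to the shaft.

Call:
{"op": "apply_moves", "data": {"series": [{"grip": 1, "linear": [0, -0.05, 0.1], "spin": 0}, {"grip": 1, "linear": [0, -1.0, 0.2], "spin": 0}, {"grip": 1, "linear": [0, -1.0, 0.2], "spin": 0}, {"grip": 1, "linear": [0, -1.0, 0.2], "spin": 0}, {"grip": 1, "linear": [0, -1.0, 0.2], "spin": 0}, {"grip": 1, "linear": [0, -1.0, 0.2], "spin": 0}, {"grip": 1, "linear": [0, -1.0, 0.2], "spin": 0}, {"grip": 1, "linear": [0, -1.0, 0.2], "spin": 0}]}}

```text
time_s: 7.22
eef_pos: [0.5259, -0.224, 0.3083]
orientation: [-179.9, 0.0, 21.8]
contact_force: [0.7, 1.1, 0.6]
grip_width: 0.0853
grasp_force: 0.0
```

Call:
{"op": "apply_moves", "data": {"series": [{"grip": 1, "linear": [0, -0.2, 0], "spin": 0}, {"grip": 1, "linear": [0, -0.25, -0.1], "spin": 0}, {"grip": 1, "linear": [0, -0.25, -0.1], "spin": 0}, {"grip": 1, "linear": [0, -0.25, -0.1], "spin": 0}, {"grip": 1, "linear": [0, -0.25, -0.1], "spin": 0}]}}

```text
time_s: 7.85
eef_pos: [0.5274, -0.3462, 0.2605]
orientation: [179.9, -0.1, 21.9]
contact_force: [0.6, -0.8, 0.9]
grip_width: 0.0854
grasp_force: 0.0
```

Run:
```python
from h import *
a,o=snap('wrist','w2.png'); print(o['eef_pos'],o['orientation'])
```

```text
[ 0.52743907 -0.34623485  0.26045141] [ 1.79935244e+02 -6.53050887e-02  2.18504504e+01]
```

View pics/w2.png

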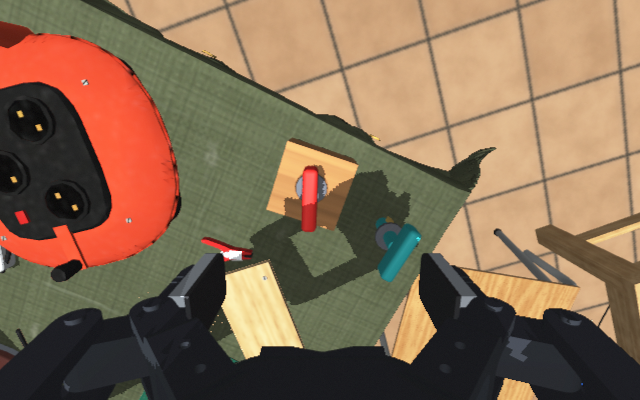

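Run:
```python
from h import *
a=cv2.imread('pics/w2.png'); P=pose('wrist',{'eef_pos':[0.52743907,-0.34623485,0.26045141],'orientation':[179.935,-.0653,21.85]})
cv2.imwrite('pics/w2c.png',cv2.resize(a[150:250,250:383],(800,600),interpolation=cv2.INTER_CUBIC))
b=a.astype(int); m=((b[...,2]>90)&(b[...,2]>2.2*b[...,1])).astype(np.uint8); m[:,:280]=0;m[:,340:]=0;m[:150]=0;m[250:]=0
c=max(cv2.findContours(m,0,2)[0],key=cv2.contourArea); box=cv2.boxPoints(cv2.minAreaRect(c)); print(box)
w=np.array([onz('wrist',u,.118,P) for u in box]); print(w,w.mean(0))
for r in range(160,236,4):
    s=np.where(m[r])[0]; print(r,s.min() if len(s) else 0,s.max() if len(s) else 0, end='; ')
```

```text
[[300.8317  230.91132]
 [302.2181  165.74933]
 [317.46652 166.07376]
 [316.0801  231.23575]]
[[ 0.48557855 -0.34287888  0.118     ]
 [ 0.54309101 -0.32226779  0.118     ]
 [ 0.54783366 -0.33487506  0.118     ]
 [ 0.49056678 -0.356201    0.118     ]] [ 0.5167675  -0.33905568  0.118     ]
160 0 0; 164 0 0; 168 305 316; 172 303 317; 176 302 317; 180 303 317; 184 303 317; 188 303 317; 192 303 316; 196 302 316; 200 302 316; 204 302 316; 208 302 316; 212 302 316; 216 302 316; 220 302 315; 224 301 315; 228 301 314; 232 0 0;
```

View pics/w2c.png

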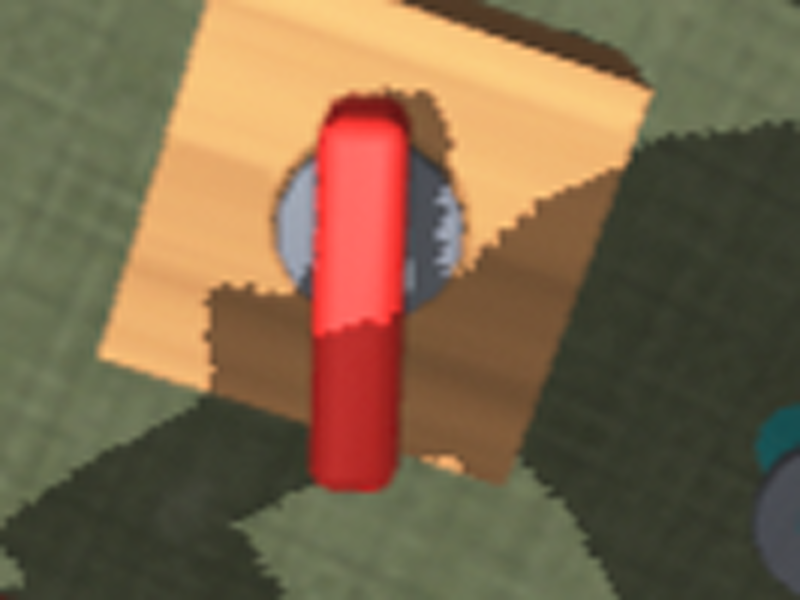

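Run:
```python
from h import *
P=pose('wrist',{'eef_pos':[0.52743907,-0.34623485,0.26045141],'orientation':[179.935,-.0653,21.85]})
a,b=[onz('wrist',(250+x/6.015,150+y/6),.118,P) for x,y in((364,113),(354,490))]
print(a,b,(a+b)/2,np.linalg.norm(a-b),np.degrees(np.arctan2(*(a-b)[1::-1])))
print('collar',onz('wrist',(250+368/6.015,150+226/6),.061,P))
```

```text
[ 0.54326171 -0.33006702  0.118     ] [ 0.48766234 -0.35009533  0.118     ] [ 0.51546203 -0.34008118  0.118     ] 0.0590967268220889 19.81031267727935
collar [ 0.51524707 -0.33975154  0.061     ]
```

Call:
{"op": "apply_moves", "data": {"series": [{"grip": 1, "linear": [-0.024, 0.012, 0], "spin": -0.011}, {"grip": 1, "linear": [-0.024, 0.012, -0.1], "spin": -0.011}, {"grip": 1, "linear": [-0.024, 0.012, -0.2], "spin": -0.011}, {"grip": 1, "linear": [-0.024, 0.012, -0.26], "spin": -0.011}, {"grip": 1, "linear": [-0.024, 0.012, -0.26], "spin": -0.011}]}}

```text
time_s: 8.52
eef_pos: [0.5129, -0.3393, 0.1266]
orientation: [-179.7, 0.2, 19.8]
contact_force: [-0.7, -0.3, 0.5]
grip_width: 0.0854
grasp_force: 0.0
```

Call:
{"op": "apply_moves", "data": {"series": [{"grip": 1, "linear": [0.004, -0.001, -0.05], "spin": 0}, {"grip": 1, "linear": [0.004, -0.001, -0.082], "spin": 0}, {"grip": 1, "linear": [0.004, -0.001, -0.082], "spin": 0}, {"grip": -1, "linear": [0.004, -0.001, -0.082], "spin": 0}, {"grip": -1, "linear": [0.004, -0.001, -0.082], "spin": 0}, {"grip": -1, "linear": [0.004, -0.001, -0.082], "spin": 0}, {"grip": -1, "linear": [0.004, -0.001, -0.082], "spin": 0}, {"grip": -1, "linear": [0.004, -0.001, -0.082], "spin": 0}]}}

```text
time_s: 9.52
eef_pos: [0.5168, -0.3419, 0.0882]
orientation: [-180.0, -0.0, 19.8]
contact_force: [0.0, 0.5, 0.9]
grip_width: 0.0132
grasp_force: 61.4
```

Call:
{"op": "apply_moves", "data": {"series": [{"grip": -1, "linear": [0, 0, 0.0], "spin": 0}, {"grip": -1, "linear": [0, 0, 0], "spin": 0}, {"grip": -1, "linear": [0, 0, 0], "spin": 0}]}}

```text
time_s: 9.9
eef_pos: [0.5168, -0.3419, 0.0882]
orientation: [-180.0, -0.0, 19.8]
contact_force: [0.3, 1.2, 1.9]
grip_width: 0.0129
grasp_force: 61.6
```

Call:
{"op": "apply_moves", "data": {"series": [{"grip": -1, "linear": [0, 0, 0.1], "spin": 0}, {"grip": -1, "linear": [0, 0, 0.2], "spin": 0}, {"grip": -1, "linear": [0, 0, 0.31], "spin": 0}, {"grip": -1, "linear": [0, 0, 0.42], "spin": 0}, {"grip": -1, "linear": [0, 0, 0.52], "spin": 0}, {"grip": -1, "linear": [0, 0, 0.6], "spin": 0}, {"grip": -1, "linear": [0, 0.05, 0.6], "spin": -0.05}, {"grip": -1, "linear": [0, 0.15, 0.6], "spin": -0.1}]}}

```text
time_s: 10.9
eef_pos: [0.5166, -0.2675, 0.3876]
orientation: [180.0, 0.0, 1.3]
contact_force: [1.2, 0.4, -2.2]
grip_width: 0.013
grasp_force: 61.1
```

Call:
{"op": "apply_moves", "data": {"series": [{"grip": -1, "linear": [0, 0.1, 0], "spin": -0.05}, {"grip": -1, "linear": [0, 0.2, 0], "spin": -0.1}, {"grip": -1, "linear": [0, 0.3, 0], "spin": -0.174}, {"grip": -1, "linear": [0, 0.4, 0], "spin": -0.174}, {"grip": -1, "linear": [0, 0.5, 0], "spin": -0.174}, {"grip": -1, "linear": [0, 0.6, 0], "spin": -0.174}, {"grip": -1, "linear": [0, 0.7, 0], "spin": -0.174}, {"grip": -1, "linear": [0, 0.8, 0], "spin": -0.174}]}}

```text
time_s: 11.9
eef_pos: [0.5164, 0.1345, 0.3873]
orientation: [180.0, 0.0, -29.5]
contact_force: [0.6, -0.2, -2.3]
grip_width: 0.0133
grasp_force: 61.1
```

Call:
{"op": "apply_moves", "data": {"series": [{"grip": -1, "linear": [0.024, 0.1, 0], "spin": 0}, {"grip": -1, "linear": [0.024, 0.221, 0], "spin": 0}, {"grip": -1, "linear": [0.024, 0.221, -0.12], "spin": 0}, {"grip": -1, "linear": [0.024, 0.221, -0.24], "spin": 0}, {"grip": -1, "linear": [0.024, 0.221, -0.36], "spin": 0}, {"grip": -1, "linear": [0.024, 0.221, -0.4], "spin": 0}, {"grip": -1, "linear": [0.024, 0.221, -0.4], "spin": 0}, {"grip": -1, "linear": [0.024, 0.221, -0.4], "spin": 0}]}}

```text
time_s: 12.9
eef_pos: [0.5307, 0.2441, 0.1916]
orientation: [-179.8, -0.2, -29.6]
contact_force: [-0.2, 0.3, -1.5]
grip_width: 0.0129
grasp_force: 61.1
```

Run:
```python
from h import *
a,o=snap('wrist','w3.png'); print(o['eef_pos'],o['orientation'])
p=proj('wrist',[.5285,.2452,.075],pose('wrist',o)); print(p, proj('wrist',np.array(o['eef_pos'])-[0,0,.078],pose('wrist',o)))
x,y=int(p[0])-80,int(p[1])-60; y=max(min(y,280),0); print(x,y)
A=cv2.resize(a[y:y+120,x:x+160],(400,300),interpolation=cv2.INTER_CUBIC)
s,_=snap('side','s3.png'); c=proj('side',[.5285,.2452,.11]).astype(int); print(c)
B=cv2.resize(s[c[1]-45:c[1]+30,c[0]-50:c[0]+50],(400,300),interpolation=cv2.INTER_CUBIC)
cv2.imwrite('pics/m4.png',np.hstack([A,B]))
```

```text
[0.53068852 0.24405067 0.1916378 ] [-179.77077142   -0.21815073  -29.55075221]
[321.80788838 202.9695369 ] [321.46912101 213.62059708]
241 142
[288 268]
```

View pics/m4.png

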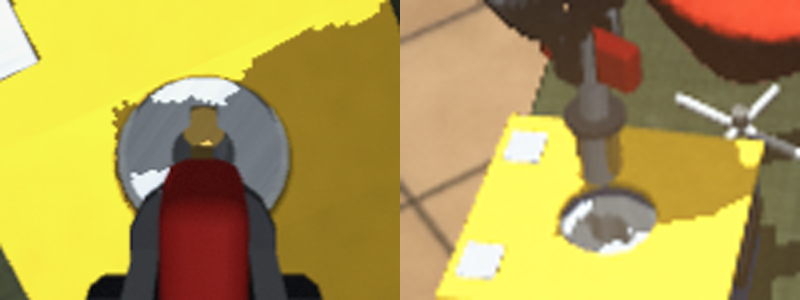

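Call:
{"op": "apply_moves", "data": {"series": [{"grip": -1, "linear": [-0.003, 0.002, -0.02], "spin": 0}, {"grip": -1, "linear": [-0.003, 0.002, -0.04], "spin": 0}, {"grip": -1, "linear": [-0.003, 0.002, -0.06], "spin": 0}, {"grip": -1, "linear": [-0.003, 0.002, -0.07], "spin": 0}, {"grip": -1, "linear": [-0.003, 0.002, -0.08], "spin": 0}, {"grip": -1, "linear": [-0.003, 0.002, -0.09], "spin": 0}, {"grip": -1, "linear": [-0.003, 0.002, -0.09], "spin": 0}]}}

```text
time_s: 13.88
eef_pos: [0.527, 0.2445, 0.1426]
orientation: [180.0, 0.0, -29.5]
contact_force: [0.2, 1.0, -1.1]
grip_width: 0.0131
grasp_force: 61.1
```

Call:
{"op": "apply_moves", "data": {"series": [{"grip": -1, "linear": [0.003, 0.001, -0.004], "spin": 0}, {"grip": -1, "linear": [0.003, 0.001, -0.01], "spin": 0}, {"grip": -1, "linear": [0.003, 0.001, -0.016], "spin": 0}, {"grip": -1, "linear": [0.003, 0.001, -0.02], "spin": 0}, {"grip": -1, "linear": [0.003, 0.001, -0.02], "spin": 0}]}}

```text
time_s: 14.5
eef_pos: [0.5285, 0.245, 0.1328]
orientation: [180.0, 0.0, -29.5]
contact_force: [-0.2, 0.1, -2.6]
grip_width: 0.0131
grasp_force: 61.1
```

Call:
{"op": "apply_moves", "data": {"series": [{"grip": -1, "linear": [0, 0, -0.008], "spin": 0}, {"grip": -1, "linear": [0, 0, -0.016], "spin": 0}, {"grip": -1, "linear": [0, 0, -0.024], "spin": 0}, {"grip": -1, "linear": [0, 0, -0.03], "spin": 0}, {"grip": -1, "linear": [0, 0, -0.036], "spin": 0}, {"grip": -1, "linear": [0, 0, -0.036], "spin": 0}]}}

```text
time_s: 15.25
eef_pos: [0.5289, 0.2451, 0.1153]
orientation: [-180.0, -0.0, -29.5]
contact_force: [0.4, 0.4, -0.8]
grip_width: 0.0126
grasp_force: 61.1
```

Call:
{"op": "apply_moves", "data": {"series": [{"grip": -1, "linear": [0, 0, -0.004], "spin": 0}, {"grip": -1, "linear": [0, 0, -0.008], "spin": 0}, {"grip": -1, "linear": [0, 0, -0.012], "spin": 0}, {"grip": -1, "linear": [0, 0, -0.014], "spin": 0}, {"grip": -1, "linear": [0, 0, -0.014], "spin": 0}]}}

```text
time_s: 15.88
eef_pos: [0.5293, 0.2452, 0.1093]
orientation: [-180.0, -0.0, -29.5]
contact_force: [-1.2, -1.4, 6.4]
grip_width: 0.0129
grasp_force: 62.3
```

Call:
{"op": "apply_moves", "data": {"series": [{"grip": -1, "linear": [0, 0, -0.002], "spin": 0}, {"grip": -1, "linear": [0, 0, -0.004], "spin": 0}, {"grip": -1, "linear": [0, 0, -0.005], "spin": 0}, {"grip": -1, "linear": [0, 0, -0.005], "spin": 0}, {"grip": -1, "linear": [0, 0, -0.005], "spin": 0}]}}

```text
time_s: 16.5
eef_pos: [0.5295, 0.2453, 0.1081]
orientation: [-179.9, -0.1, -29.5]
contact_force: [-4.3, -1.3, 11.1]
grip_width: 0.0134
grasp_force: 63.0
```

Call:
{"op": "apply_moves", "data": {"series": [{"grip": -1, "linear": [0, 0, -0.002], "spin": 0}, {"grip": -1, "linear": [0, 0, -0.004], "spin": 0}, {"grip": -1, "linear": [0, 0, -0.004], "spin": 0}, {"grip": -1, "linear": [0, 0, -0.004], "spin": 0}]}}

```text
time_s: 17.0
eef_pos: [0.5298, 0.2455, 0.108]
orientation: [-179.9, -0.1, -29.5]
contact_force: [-6.9, -2.7, 19.3]
grip_width: 0.0135
grasp_force: 64.2
```

Run:
```python
from h import *
a,_=snap('scene','s5.png'); s,_=snap('side','s6.png'); o=status.get_obs(); print(o['eef_pos'],o['contact_force'],o['ft_torque'],o['grasp_force'],o['joint_vel'])
def c(n,i):
    c=proj(n,[.5285,.2452,.1]).astype(int); return cv2.resize(i[c[1]-35:c[1]+25,c[0]-40:c[0]+40],(400,300),interpolation=cv2.INTER_CUBIC)
cv2.imwrite('pics/m5.png',np.hstack([c('scene',a),c('side',s)]))
```

```text
[0.52982146 0.24543875 0.10803286] [-8.20491975 -2.35596678 19.84619977] [-0.55839613  1.67772626 -0.03783184] 64.20707613229752 [-0.01036221  0.04520992 -0.09279456  0.10665803 -0.0277563  -0.0793941 ]
```

View pics/m5.png

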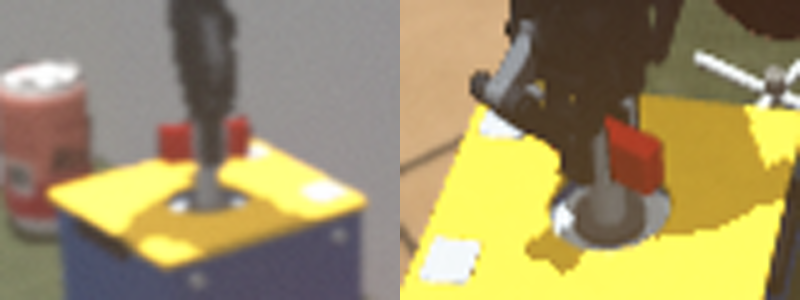

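The collar sits on the hub through the opening. The tool stopped at z = 0.108, as predicted, while the force rose to about 20 N, so the shaft is at its hard stop. The guard is flat.

```bash
python3 -c "
from station import ticket
print(ticket.close_job())"
```

```text
the job is handed in; nothing more can be done
None
```

I closed the guard, put the keyed shaft through its opening into the hub and pressed it to its stop, then handed the job in at about 17 s with the gripper still holding it down at about 20 N; the hand-in gave no verdict.

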